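# Clear rubble from a guarded pedal and tip a sound ceramic piece

### The job

The tipping station's pedal is jammed: one grey broken lump is wedged under it and another lies in front. Clear both grey lumps into the black waste tray; only then press the pedal with the gripper's fingers, under its yellow wire guard, fully down to its stop and hold it for a moment so that the pan tips the pale sound piece into the green collecting bin, and let the pedal come back up. Do not touch the sound piece, and leave the bottle, the jar and the blue tray where they are.

Things in the scene. Friction and masses are not known exactly. Their poses are not given: they have to be found in the camera images.
- station: Tipping station fixed to the bench, origin on the bench (z = 0), front facing its own -x, towards the robot, y left, z up. In its frame (mm): guarded steel pedal in the middle (y 0); aluminium tipping pan, 100 square, 120 high, x 20 to 120, y 100 to 200; behind the pan the green collecting bin, inside 150 square, 85 high, centre x 215, y 150.
- pedal_hinge (a point): Middle of the pedal's hinge line (along station y), 45 mm high, station x 60. The pedal is a steel plate 150 long, 90 wide, 8 thick; at rest it slopes 0.2 rad up from here towards the robot to its free end at station x -87, height 75 (mid-thickness).
- guard_front (a point): Middle of the front cross bar of the yellow wire guard over the pedal (station x -75, height 155). Bars of radius 5 at this height run 170 back, spread over y +-80 every 40; legs at station x 30 and 95, y +-80. Open in front: a vertical gripper's body does not fit, so come from the front, tool tilted 20 to 40 degrees, fingers pointing down and forward.
- pedal (a joint): Pedal angle (rad): 0 at rest (up), grows as pressed, hard stop at 0.36. A spring lifts it: about 5 N at the free end to start it, about 10 N at the stop. It turns the tipping pan 3.1 times as much (64 degrees at the stop), so that the piece slides off into the bin. The wedged lump blocks it at about half travel.
- pedal_pad (a point): Point to press: on the pedal's upper face, middle of its width, 14 mm from its free end; it moves with the pedal, down about 49 mm in all, and lies 136 mm from the hinge line.
- wedged_lump: Grey broken ceramic lump 80 long (own x), 36 wide (own y; flat parallel sides over the middle 58), 45 high (end 11 mm: 26 wide, 28 high), 0.14 to 0.28 kg, origin at the centre of its underside. It lies about along the station's x, its far half 10 to 20 mm below the pedal, its near part sticking out in front. Pull it out forward (station -x) before lifting.
- front_lump: Grey broken ceramic lump, about 62 long (own x), 38 wide (own y, flat sides over the middle 44), 52 high, 0.14 to 0.28 kg, origin at the centre of its underside. It lies on the bench just in front of the wedged lump, in the way of the tilted gripper.
- sound_piece: Pale ceramic piece 55 x 46 x 36, 0.12 kg, lying on the tipping pan; origin at the centre of its underside. Not to be touched by the robot.
- waste_tray_in (a point): Centre of the inner floor (5 mm above the bench) of the black waste tray: 200 x 200 outside, 4 mm walls 35 high, 1.2 kg, loose. Axes along its sides, z up. It is to the left or right of the work; the blue tray is on the other side.
- blue_tray: Blue tray 180 x 180 x 35 with pale pieces fixed in it; origin at the centre of its underside. Bystander.
- bottle: Amber bottle, radius 28, height 130, standing beside the guard; origin at the centre of its underside. Bystander.
- jar: White jar with red lid, radius 29, height 100, standing at the other side of the guard; origin at the centre of its underside. Bystander.
Things that resemble listed ones, but are neither listed nor needed, are in the scene too. What is shaped like the front_lump but orange is not meant. What is shaped like the wedged_lump but pink is not meant.

How it is judged (in metres and radians):
On the way, in this order (a step that is already met when the one before it is completed fails the run):
1. both grey lumps lie in the waste tray, let go (x of wedged_lump in the frame of waste_tray_in between -0.096 and 0.096 m and y of wedged_lump in the frame of waste_tray_in between -0.096 and 0.096 m and z of wedged_lump in the frame of waste_tray_in between -0.01 and 0.045 m and x of front_lump in the frame of waste_tray_in between -0.096 and 0.096 m and y of front_lump in the frame of waste_tray_in between -0.096 and 0.096 m and z of front_lump in the frame of waste_tray_in between -0.01 and 0.045 m and linear speed of each of wedged_lump, front_lump below 0.03 m/s and contact force between the fingers and wedged_lump below 0.1 N and contact force between the fingers and front_lump below 0.1 N), for 0.2 s.
2. the pedal is pressed down to its stop (above 0.335 rad) by the gripper's fingers (value of joint pedal above 0.335 rad and contact force between the fingers and station above 1 N), for 0.2 s.
At the end, for the whole second after the job is handed in: Both grey lumps rest in the waste tray (origins within 96 mm of its centre along each side, under 45 mm above its floor), the sound piece rests in the collecting bin (within 75 mm of its centre along each side, under 65 mm above the bench), and the pedal is up again (below 0.05 rad) (x of wedged_lump in the frame of waste_tray_in between -0.096 and 0.096 m and y of wedged_lump in the frame of waste_tray_in between -0.096 and 0.096 m and z of wedged_lump in the frame of waste_tray_in between -0.01 and 0.045 m and x of front_lump in the frame of waste_tray_in between -0.096 and 0.096 m and y of front_lump in the frame of waste_tray_in between -0.096 and 0.096 m and z of front_lump in the frame of waste_tray_in between -0.01 and 0.045 m and linear speed of each of wedged_lump, front_lump, sound_piece below 0.03 m/s and x of sound_piece in the frame of station between 0.14 and 0.29 m and y of sound_piece in the frame of station between 0.075 and 0.225 m and z of sound_piece in the frame of station below 0.065 m and value of joint pedal below 0.05 rad); the robot touches nothing.
It fails at once if the robot touches the sound piece (contact force between any of the arm, the fingers and sound_piece above 0.5 N).
It fails at once if the bottle or the jar is moved more than 25 mm or tipped (distance of any of bottle, jar from where it was at the start of the episode above 0.025 m or angle between any of bottle, jar's own z axis and vertical above 0.35 rad).
It fails at once if the blue tray is moved more than 25 mm (distance of blue_tray from where it was at the start of the episode above 0.025 m).
It also fails if it takes over 70 s, if anything falls off the work surface, if the arm or the gripper's body presses on something with over 40 N, if the wrist force passes 120 N, or if a joint passes its speed limit or range.

### The arm

A 6-joint arm with a two-finger parallel gripper is mounted at the origin on the work surface. World frame = base frame: x ahead of the robot, y to its left, z up, the work surface at z = 0. Lengths are in m, angles in degrees, forces in N, time in s.
With the tool pointing down it reaches from about 0.3 to 0.75 m from the base axis. Payload 8.5 kg.
Tool frame: the origin (TCP) lies on the centre line of the jaws, within the pads' length; the fingertips stand 19 mm ahead of it and the grasp point (between the pads) is the TCP (env.tcp_to_tips is the z of the fingertips in the tool frame, in m); z points along the fingers, y is the line along which they close (so a half turn about z gives the same grasp; the last joint's range is limited). The gripper opens to 85 mm and grips with 20 to 120 N. Pads are 22 mm wide; open, the fingers measure 114 mm over their backs; the gripper's body (76 mm by 85 mm) begins 54 mm behind the grasp point. The pads swing forward as they close: fully open they stand 13 mm farther back than shut.
Start: joints at [63.696, 21.807, 74.336, -0, 83.858, -12.336], TCP at [0.133, 0.534, 0.25] pointing down, gripper open.
Joint ranges: [-178.18, 178.18], [-50.72, 133.34], [12.68, 142.11], [-81.47, 261.47], [9.98, 163.14], [-165.26, 165.26]. Speed limits (degrees/s): [136.94, 136.94, 180, 180, 180, 180].

### API

Orientations are given as a 3x3 rotation matrix whose columns are the frame's x, y, z axes.
In Python, from rig import env gives the robot as it stands.
- The arm moves only by the tool servo_tool, never from a script. Its argument "steps" is a list of rows, each an object of numbers: "tx", "ty", "tz": the shift along the world's x, y, z in cm; "yaw": the turn about the world's z in degrees; "claw": the finger opening in cm, from 0 to 8.54. In form: [{"tx": .., "ty": .., "tz": .., "yaw": .., "claw": ..}, ...]. A call has 1 to 20 rows; each row shifts and turns the commanded pose from where the row before left it; what a row does not reach is not made up. A row lasts 1/10 s, in which the tool goes at most 50 mm and 8.59 degrees, less where a joint would pass 70% of its speed; a pose out of reach is approached as far as the arm can. A call with a gripper value outside its range is refused whole. The fingers move at their own pace and stop on an object; "newtons" is the grip in N (left out, the last holds). Time passes only in rows, so rows that do not move let the fingers close. It gives the time, the measured TCP pose, the force, the opening and the grip force at its end, in the units of the state.
- env.observe(): the state, without advancing time (a new reading comes with each control period).
- env.get_image(name): name is "scene" or "top"; returns (picture, depth): 480x640x3 uint8, red, green, blue; 480x640 float32, m along the optical axis (not along the pixel's ray), 0 where there is no reading.
- env.camera_model(name): a dict with "fovy" (degrees; the focal length in pixels is half the picture's height over the tangent of half this angle, whatever the lens; pixels are square), "cx", "cy" (the principal point, pixels), "T" (4x4, takes a point from camera to world coordinates). Camera axes: x right, y down, z forward; pixel columns grow to the right and rows downward; lengths in m; the calibration is good to about 2 mm. A picture is of the moment at which its call begins. camera_model takes no time and is no camera call.
- env.close_job(): hands the job in; it is judged then, once.
The state is a dict: "time_s": time; "q": joint angles; "qvel": joint speeds; "joint_efforts": joint torques, N m; "position": TCP position; "tool_rot": TCP orientation; "ft_force": force on the tool from outside, world axes, zero at the start; "wrist_torque": the same for the moment, N m; "grip_width": finger opening in m; "gripper_force": force on a finger pad.
Only numpy, scipy, OpenCV 4.12 (cv2) and the standard library are available. Lean on these libraries where they do the work, as an engineer would, in place of code of your own. Each camera call takes 0.05 s, during which the arm holds its last target. There are 200 camera calls.

## Working session

There is one attempt and no reset: what is moved stays moved. The work goes in short steps, Python scripts to look and compute and a tool call to move; the robot and the scene stay as the last step left them, time stands still between calls to the robot, and variables do not carry over. Pictures are saved under pics/ and viewed, at most 10 in all, crops included, and the job is handed in when it is done.

Besides the shell and the picture viewer there is one more tool, called after "Emit:" as name(argument=value, ...) on one line, values as JSON. servo_tool: Moves the arm, as the interface text tells. Its arguments: {"type":"object","properties":{"steps":{"type":"array"},"newtons":{"type":"number"}},"required":["steps"]}

```bash
mkdir -p pics
cat > h.py <<'E'
from rig import env
import numpy as np, cv2
def cloud(n):
    im,d=env.get_image(n); c=env.camera_model(n); f=240/np.tan(np.radians(c['fovy'])/2)
    v,u=np.mgrid[:480,:640]; p=np.stack([(u-c['cx'])/f*d,(v-c['cy'])/f*d,d],-1)
    T=np.array(c['T']); w=p@T[:3,:3].T+T[:3,3]; w[d==0]=np.nan
    return im,w
def save(n,im): cv2.imwrite('pics/'+n,im[...,::-1])
E
python3 - <<'E'
from h import *
for n in('scene','top'):
    im,w=cloud(n); save(n+'0.png',im); np.savez('/tmp/'+n+'0.npz',im=im,w=w); print(n,env.camera_model(n))
print(env.observe()['tool_rot'])
E
```

```text
scene {'fovy': 43.87941718770015, 'cx': 322.60499029235206, 'cy': 231.1170329381971, 'T': array([[ 0.75124945,  0.4367643 , -0.49483453,  1.30228959],
       [ 0.65970448, -0.52001967,  0.54255833, -0.78950948],
       [-0.02035358, -0.7340412 , -0.67879986,  1.10707444],
       [ 0.        ,  0.        ,  0.        ,  1.        ]])}
top {'fovy': 55.58251998047001, 'cx': 323.299595526472, 'cy': 238.22566216487314, 'T': array([[-0.00954609, -0.99058869,  0.1365391 ,  0.47253398],
       [-0.99958165,  0.01318129,  0.02574457, -0.00820014],
       [-0.02730205, -0.13623622, -0.9903001 ,  1.16581943],
       [ 0.        ,  0.        ,  0.        ,  1.        ]])}
[[-9.70426644e-01  2.41395431e-01 -6.11566760e-04]
 [ 2.41396009e-01  9.70425972e-01 -1.18279167e-03]
 [ 3.07959764e-04 -1.29544232e-03 -9.99999113e-01]]
```

View pics/top0.png

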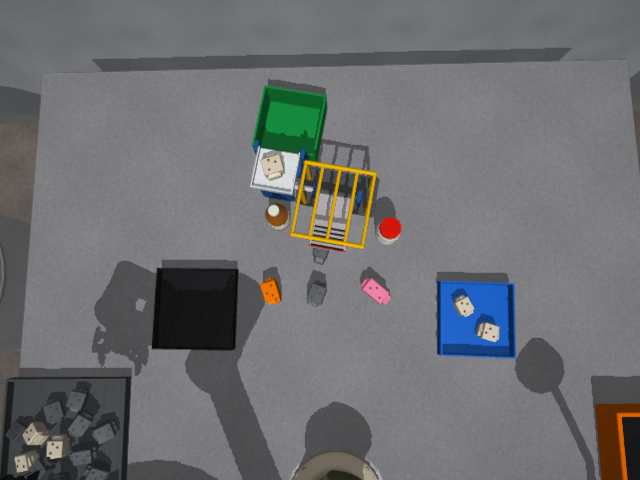

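View pics/scene0.png

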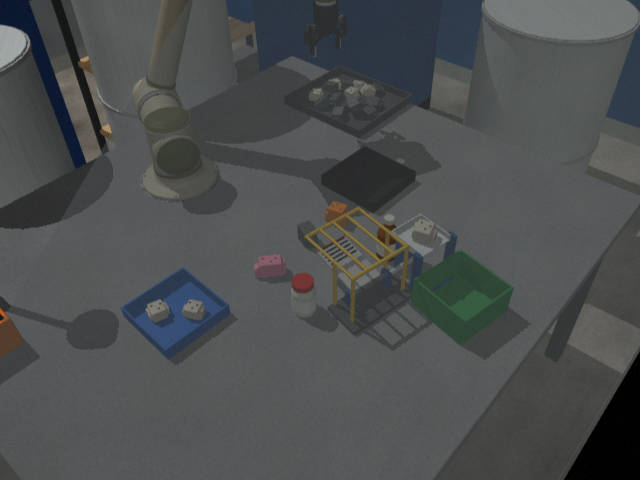

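Run:
```python
from h import *
D=np.load('/tmp/top0.npz'); im,w=D['im'],D['w']
save('crop1.png',cv2.resize(im[150:350,130:410],None,fx=2.8,fy=2.8,interpolation=cv2.INTER_CUBIC))
hsv=cv2.cvtColor(im,cv2.COLOR_RGB2HSV); v,u=np.mgrid[:480,:640]
H,S,V=[hsv[...,i].astype(int) for i in range(3)]
def rep(n,m):
    p=w[m]; p=p[~np.isnan(p[:,0])]; r=cv2.minAreaRect((p[:,:2]*1000).astype(np.float32)); print(n,len(p),np.round(np.array(r[0])/1000,4),np.round(r[1],1),round(r[2],1),'z',np.round(np.percentile(p[:,2],[2,50,98]),3)); return p
Z=w[...,2]
box=lambda a,b,c,d:(u>=a)&(u<b)&(v>=c)&(v<d)
g=rep('guard',(H>18)&(H<35)&(S>150)&(Z>.145)&box(280,385,150,260))
rep('front',box(300,335,272,312)&(Z>.012)); rep('fronttop',box(300,335,272,312)&(Z>.04))
rep('wedge',box(305,335,249,270)&(Z>.012)&(Z<.055)); rep('wedgetop',box(305,335,246,270)&(Z>.035)&(Z<.055))
rep('tray',box(145,245,260,357)&(Z>.028)&(Z<.045)&(V<60))
rep('binrim',(H>50)&(H<75)&(S>150)&(Z>.08)&box(240,335,80,170))
rep('pink',((H>165)|(H<4))&(S>60)&box(355,400,270,310)&(Z>.01)); rep('orange',(S>150)&box(255,290,270,310)&(Z>.01))
rep('bottle',box(262,292,198,232)&(Z>.09)&(Z<.2)&(H<22)&(S>80)); rep('jar',(S>150)&((H>170)|(H<5))&box(375,405,212,245)&(Z>.08))
rep('blue',(H>100)&(H<130)&(S>150)&(Z>.028)&box(430,520,270,362))
for (a,b) in ((319,256),(319,262),(320,250),(325,247),(328,235),(317,291)): print(a,b,w[b,a])
```

```text
guard 1742 [ 0.6912 -0.0052] [168.1 179.8] 78.9 z [0.153 0.157 0.161]
front 369 [0.4916 0.0387] [37.8 62.4] 69.2 z [0.027 0.049 0.054]
fronttop 307 [0.4881 0.04  ] [37.7 54.4] 69.2 z [0.041 0.05  0.054]
wedge 186 [0.5843 0.0309] [38.6 33.6] 81.2 z [0.019 0.041 0.048]
wedgetop 129 [0.5894 0.0302] [38.4 24.1] 79.9 z [0.037 0.043 0.048]
tray 576 [0.4577 0.3445] [202.3 199.5] 88.4 z [0.028 0.033 0.038]
binrim 466 [0.9209 0.1028] [161.1 161.3] 78.9 z [0.08  0.083 0.087]
pink 452 [ 0.4955 -0.1063] [79.4 35.8] 49.0 z [0.022 0.042 0.047]
orange 384 [0.4986 0.1534] [62.3 38.1] 18.4 z [0.021 0.049 0.054]
bottle 121 [0.68   0.1335] [34.4 40.6] 33.9 z [0.09  0.095 0.111]
jar 355 [ 0.6436 -0.1391] [48.7 49.5] 41.2 z [0.094 0.098 0.102]
blue 537 [ 0.4261 -0.3517] [181.9 179.3] 87.4 z [0.028 0.033 0.037]
319 256 [0.58303559 0.03206568 0.04306851]
319 262 [0.5691744  0.03262548 0.03092785]
320 250 [0.59823274 0.02954332 0.04056583]
325 247 [0.60143299 0.01624338 0.07567801]
328 235 [0.61837832 0.0073883  0.1597375 ]
317 291 [0.49687097 0.03754019 0.04657252]
```

View pics/crop1.png

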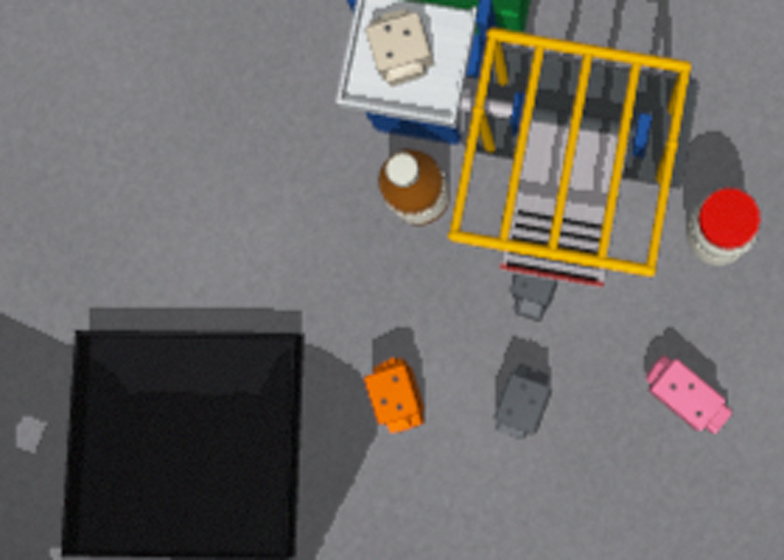

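Emit:
servo_tool(steps=[{"tx": 2.24, "ty": -3.1, "yaw": -0.45, "claw": 8.5}, {"tx": 2.24, "ty": -3.1, "yaw": -0.45}, {"tx": 2.24, "ty": -3.1, "yaw": -0.45}, {"tx": 2.24, "ty": -3.1, "yaw": -0.45}, {"tx": 2.24, "ty": -3.1, "yaw": -0.45}, {"tx": 2.24, "ty": -3.1, "yaw": -0.45}, {"tx": 2.24, "ty": -3.1, "yaw": -0.45}, {"tx": 2.24, "ty": -3.1, "yaw": -0.45}, {"tx": 2.24, "ty": -3.1, "yaw": -0.45}, {"tx": 2.24, "ty": -3.1, "yaw": -0.45}, {"tx": 2.24, "ty": -3.1, "yaw": -0.45}, {"tx": 2.24, "ty": -3.1, "yaw": -0.45}, {"tx": 2.24, "ty": -3.1, "yaw": -0.45}, {"tx": 2.24, "ty": -3.1, "yaw": -0.45}, {"tx": 2.24, "ty": -3.1, "yaw": -0.45}, {"tx": 2.24, "ty": -3.1}, {}, {}, {}], newtons=60)

```text
invalid input at $.steps[0]: expected keys tx, ty, tz, yaw, claw
```

Emit:
servo_tool(steps=[{"tx": 2.24, "ty": -3.1, "tz": 0, "yaw": -0.45, "claw": 8.5}, {"tx": 2.24, "ty": -3.1, "tz": 0, "yaw": -0.45, "claw": 8.5}, {"tx": 2.24, "ty": -3.1, "tz": 0, "yaw": -0.45, "claw": 8.5}, {"tx": 2.24, "ty": -3.1, "tz": 0, "yaw": -0.45, "claw": 8.5}, {"tx": 2.24, "ty": -3.1, "tz": 0, "yaw": -0.45, "claw": 8.5}, {"tx": 2.24, "ty": -3.1, "tz": 0, "yaw": -0.45, "claw": 8.5}, {"tx": 2.24, "ty": -3.1, "tz": 0, "yaw": -0.45, "claw": 8.5}, {"tx": 2.24, "ty": -3.1, "tz": 0, "yaw": -0.45, "claw": 8.5}, {"tx": 2.24, "ty": -3.1, "tz": 0, "yaw": -0.45, "claw": 8.5}, {"tx": 2.24, "ty": -3.1, "tz": 0, "yaw": -0.45, "claw": 8.5}, {"tx": 2.24, "ty": -3.1, "tz": 0, "yaw": -0.45, "claw": 8.5}, {"tx": 2.24, "ty": -3.1, "tz": 0, "yaw": -0.45, "claw": 8.5}, {"tx": 2.24, "ty": -3.1, "tz": 0, "yaw": -0.45, "claw": 8.5}, {"tx": 2.24, "ty": -3.1, "tz": 0, "yaw": -0.45, "claw": 8.5}, {"tx": 2.24, "ty": -3.1, "tz": 0, "yaw": -0.45, "claw": 8.5}, {"tx": 2.24, "ty": -3.1, "tz": 0, "yaw": 0, "claw": 8.5}, {"tx": 0, "ty": 0, "tz": 0, "yaw": 0, "claw": 8.5}, {"tx": 0, "ty": 0, "tz": 0, "yaw": 0, "claw": 8.5}], newtons=60)

```text
time_s: 1.9
position: [0.491, 0.0374, 0.2498]
tool_rot: [[-0.935, 0.355, -0.001], [0.355, 0.935, 0.0], [0.001, -0.0, -1.0]]
ft_force: [-0.8, 1.4, 0.4]
grip_width: 0.0849
gripper_force: 0.0
```

Emit:
servo_tool(steps=[{"tx": 0.05, "ty": 0.15, "tz": -4.4, "yaw": 0, "claw": 8.5}, {"tx": 0, "ty": 0, "tz": -4.4, "yaw": 0, "claw": 8.5}, {"tx": 0, "ty": 0, "tz": -4.4, "yaw": 0, "claw": 8.5}, {"tx": 0, "ty": 0, "tz": -4.0, "yaw": 0, "claw": 8.5}, {"tx": 0, "ty": 0, "tz": -3.0, "yaw": 0, "claw": 8.5}, {"tx": 0, "ty": 0, "tz": -2.0, "yaw": 0, "claw": 8.5}, {"tx": 0, "ty": 0, "tz": 0, "yaw": 0, "claw": 8.5}, {"tx": 0, "ty": 0, "tz": 0, "yaw": 0, "claw": 3}, {"tx": 0, "ty": 0, "tz": 0, "yaw": 0, "claw": 3}, {"tx": 0, "ty": 0, "tz": 0, "yaw": 0, "claw": 3}, {"tx": 0, "ty": 0, "tz": 0, "yaw": 0, "claw": 3}, {"tx": 0, "ty": 0, "tz": 0, "yaw": 0, "claw": 3}, {"tx": 0, "ty": 0, "tz": 0, "yaw": 0, "claw": 3}], newtons=60)

```text
time_s: 3.2
position: [0.4922, 0.0393, 0.0296]
tool_rot: [[-0.935, 0.354, 0.002], [0.354, 0.935, -0.0], [-0.002, 0.001, -1.0]]
ft_force: [-0.0, 1.2, 6.3]
grip_width: 0.0376
gripper_force: 60.7
```

Emit:
servo_tool(steps=[{"tx": 0, "ty": 0, "tz": 2, "yaw": 0, "claw": 3}, {"tx": 0, "ty": 0, "tz": 4, "yaw": 0, "claw": 3}, {"tx": 0, "ty": 0, "tz": 4, "yaw": 0, "claw": 3}, {"tx": -0.8, "ty": 3.4, "tz": 0, "yaw": 2.2, "claw": 3}, {"tx": -0.8, "ty": 3.4, "tz": 0, "yaw": 2.2, "claw": 3}, {"tx": -0.8, "ty": 3.4, "tz": 0, "yaw": 2.2, "claw": 3}, {"tx": -0.8, "ty": 3.4, "tz": 0, "yaw": 2.2, "claw": 3}, {"tx": -0.8, "ty": 3.4, "tz": 0, "yaw": 2.2, "claw": 3}, {"tx": -0.8, "ty": 3.4, "tz": 0, "yaw": 2.2, "claw": 3}, {"tx": -0.8, "ty": 3.4, "tz": 0, "yaw": 2.2, "claw": 3}, {"tx": -0.8, "ty": 3.4, "tz": 0, "yaw": 2.2, "claw": 3}, {"tx": -0.8, "ty": 3.4, "tz": 0, "yaw": 2.2, "claw": 3}, {"tx": 0, "ty": 0, "tz": 0, "yaw": 0, "claw": 3}, {"tx": 0, "ty": 0, "tz": -4, "yaw": 0, "claw": 3}, {"tx": 0, "ty": 0, "tz": -3, "yaw": 0, "claw": 3}, {"tx": 0, "ty": 0, "tz": -1.5, "yaw": 0, "claw": 3}, {"tx": 0, "ty": 0, "tz": -0.7, "yaw": 0, "claw": 3}, {"tx": 0, "ty": 0, "tz": 0, "yaw": 0, "claw": 3}])

```text
time_s: 5.0
position: [0.4196, 0.3448, 0.0361]
tool_rot: [[-1.0, 0.017, -0.001], [0.017, 1.0, -0.001], [0.001, -0.001, -1.0]]
ft_force: [0.3, -1.1, -2.6]
grip_width: 0.0375
gripper_force: 61.0
```

Emit:
servo_tool(steps=[{"tx": 0, "ty": 0, "tz": 0, "yaw": 0, "claw": 8.5}, {"tx": 0, "ty": 0, "tz": 0, "yaw": 0, "claw": 8.5}, {"tx": 0, "ty": 0, "tz": 0, "yaw": 0, "claw": 8.5}, {"tx": 0, "ty": 0, "tz": 0, "yaw": 0, "claw": 8.5}, {"tx": 0, "ty": 0, "tz": 4, "yaw": 0, "claw": 8.5}, {"tx": 0, "ty": 0, "tz": 4.5, "yaw": 0, "claw": 8.5}, {"tx": 0, "ty": 0, "tz": 3, "yaw": 0, "claw": 8.5}, {"tx": 1.11, "ty": -3.38, "tz": 0, "yaw": -0.87, "claw": 8.5}, {"tx": 1.11, "ty": -3.38, "tz": 0, "yaw": -0.87, "claw": 8.5}, {"tx": 1.11, "ty": -3.38, "tz": 0, "yaw": -0.87, "claw": 8.5}, {"tx": 1.11, "ty": -3.38, "tz": 0, "yaw": -0.87, "claw": 8.5}, {"tx": 1.11, "ty": -3.38, "tz": 0, "yaw": -0.87, "claw": 8.5}, {"tx": 1.11, "ty": -3.38, "tz": 0, "yaw": -0.87, "claw": 8.5}, {"tx": 1.11, "ty": -3.38, "tz": 0, "yaw": -0.87, "claw": 8.5}, {"tx": 1.11, "ty": -3.38, "tz": 0, "yaw": -0.87, "claw": 8.5}, {"tx": 1.11, "ty": -3.38, "tz": 0, "yaw": -0.87, "claw": 8.5}, {"tx": 0, "ty": 0, "tz": 0, "yaw": 0, "claw": 8.5}, {"tx": 0, "ty": 0, "tz": -4, "yaw": 0, "claw": 6}, {"tx": 0, "ty": 0, "tz": 0, "yaw": 0, "claw": 6}])

```text
time_s: 6.9
position: [0.5173, 0.0416, 0.1083]
tool_rot: [[-0.988, 0.152, -0.007], [0.152, 0.988, 0.001], [0.007, 0.0, -1.0]]
ft_force: [0.1, 0.5, 0.8]
grip_width: 0.0602
gripper_force: 0.0
```

Run:
```python
from h import *
im,w=cloud('top'); np.savez('/tmp/top1.npz',im=im,w=w)
a=cv2.resize(im[225:345,150:350],None,fx=3.5,fy=3.5,interpolation=cv2.INTER_CUBIC)
save('crop2.png',a); print(env.observe()['position'])
```

```text
[0.51834844 0.04165472 0.11037912]
```

View pics/crop2.png

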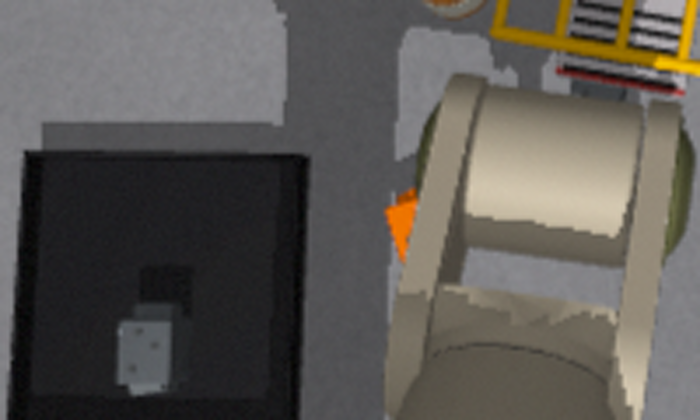

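Emit:
servo_tool(steps=[{"tx": 0, "ty": 0, "tz": -3.5, "yaw": 0, "claw": 6}, {"tx": 0, "ty": 0, "tz": -3, "yaw": 0, "claw": 6}, {"tx": 0, "ty": 0, "tz": -1.6, "yaw": 0, "claw": 6}, {"tx": 1.5, "ty": -0.25, "tz": 0, "yaw": 0, "claw": 6}, {"tx": 1.5, "ty": -0.25, "tz": 0, "yaw": 0, "claw": 6}, {"tx": 0.8, "ty": -0.15, "tz": 0, "yaw": 0, "claw": 6}, {"tx": 0.4, "ty": -0.1, "tz": 0, "yaw": 0, "claw": 6}, {"tx": 0.3, "ty": -0.05, "tz": 0, "yaw": 0, "claw": 6}, {"tx": 0.2, "ty": 0, "tz": 0, "yaw": 0, "claw": 6}, {"tx": 0, "ty": 0, "tz": 0, "yaw": 0, "claw": 6}])

```text
time_s: 7.95
position: [0.5665, 0.0332, 0.0305]
tool_rot: [[-0.988, 0.152, 0.0], [0.152, 0.988, 0.0], [-0.0, 0.0, -1.0]]
ft_force: [-0.1, -0.6, 0.2]
grip_width: 0.0599
gripper_force: 0.0
```

Emit:
servo_tool(steps=[{"tx": 0, "ty": 0, "tz": 0, "yaw": 0, "claw": 4}, {"tx": 0, "ty": 0, "tz": 0, "yaw": 0, "claw": 2}, {"tx": 0, "ty": 0, "tz": 0, "yaw": 0, "claw": 1.5}, {"tx": 0, "ty": 0, "tz": 0, "yaw": 0, "claw": 1.5}, {"tx": 0, "ty": 0, "tz": 0, "yaw": 0, "claw": 1.5}, {"tx": 0, "ty": 0, "tz": 0, "yaw": 0, "claw": 1.5}, {"tx": 0, "ty": 0, "tz": 0, "yaw": 0, "claw": 1.5}], newtons=60)

```text
time_s: 8.65
position: [0.5664, 0.0331, 0.0307]
tool_rot: [[-0.988, 0.152, -0.0], [0.152, 0.988, 0.0], [0.0, 0.0, -1.0]]
ft_force: [-2.7, 1.3, 6.2]
grip_width: 0.0244
gripper_force: 58.3
```

Emit:
servo_tool(steps=[{"tx": -0.5, "ty": 0.08, "tz": 0, "yaw": 0, "claw": 1.5}, {"tx": -0.5, "ty": 0.08, "tz": 0, "yaw": 0, "claw": 1.5}, {"tx": -0.8, "ty": 0.12, "tz": 0, "yaw": 0, "claw": 1.5}, {"tx": -0.8, "ty": 0.12, "tz": 0, "yaw": 0, "claw": 1.5}, {"tx": -0.8, "ty": 0.12, "tz": 0, "yaw": 0, "claw": 1.5}, {"tx": -0.8, "ty": 0.12, "tz": 0, "yaw": 0, "claw": 1.5}, {"tx": -0.8, "ty": 0.12, "tz": 0, "yaw": 0, "claw": 1.5}, {"tx": -0.8, "ty": 0.12, "tz": 0, "yaw": 0, "claw": 1.5}, {"tx": -0.8, "ty": 0.12, "tz": 0, "yaw": 0, "claw": 1.5}, {"tx": -0.8, "ty": 0.12, "tz": 0, "yaw": 0, "claw": 1.5}, {"tx": -0.8, "ty": 0.12, "tz": 0, "yaw": 0, "claw": 1.5}, {"tx": 0, "ty": 0, "tz": 0, "yaw": 0, "claw": 1.5}])

```text
time_s: 9.85
position: [0.4833, 0.0456, 0.0306]
tool_rot: [[-0.988, 0.152, -0.001], [0.152, 0.988, -0.0], [0.001, -0.0, -1.0]]
ft_force: [0.2, -0.4, 9.6]
grip_width: 0.0244
gripper_force: 59.0
```

Emit:
servo_tool(steps=[{"tx": 0, "ty": 0, "tz": 0, "yaw": 0, "claw": 6}, {"tx": 0, "ty": 0, "tz": 0, "yaw": 0, "claw": 8.5}, {"tx": 0, "ty": 0, "tz": 0, "yaw": 0, "claw": 8.5}, {"tx": 0, "ty": 0, "tz": 3.5, "yaw": 0, "claw": 8.5}, {"tx": 0, "ty": 0, "tz": 4, "yaw": 0, "claw": 8.5}, {"tx": 0, "ty": 3.5, "tz": 1, "yaw": 0, "claw": 8.5}, {"tx": 0, "ty": 3.5, "tz": 1, "yaw": 0, "claw": 8.5}, {"tx": 0, "ty": 3.5, "tz": 0, "yaw": 0, "claw": 8.5}, {"tx": 0, "ty": 3.5, "tz": 0, "yaw": 0, "claw": 8.5}, {"tx": 0, "ty": 0, "tz": 0, "yaw": 0, "claw": 8.5}, {"tx": 0, "ty": 0, "tz": 0, "yaw": 0, "claw": 8.5}])

```text
time_s: 10.95
position: [0.484, 0.1858, 0.1249]
tool_rot: [[-0.989, 0.15, -0.001], [0.15, 0.989, -0.0], [0.001, -0.001, -1.0]]
ft_force: [0.2, -1.0, 1.4]
grip_width: 0.0849
gripper_force: 0.0
```

Run:
```python
from h import *
im,w=cloud('top'); np.savez('/tmp/top2.npz',im=im,w=w)
save('crop3.png',cv2.resize(im[225:345,200:400],None,fx=3.5,fy=3.5,interpolation=cv2.INTER_CUBIC))
v,u=np.mgrid[:480,:640]; X,Y,Z=w[...,0],w[...,1],w[...,2]
m=(X>.46)&(X<.59)&(Y>-.03)&(Y<.085)&(Z>.012)&(Z<.055)
p=w[m];r=cv2.minAreaRect((p[:,:2]*1000).astype(np.float32));print(len(p),r,np.percentile(p[:,2],[2,50,98]))
q=env.observe();print(q['position'])
```

```text
436 ((524.1607666015625, 35.52903747558594), (36.02839660644531, 79.49822998046875), 73.05704498291016) [0.02355115 0.04231155 0.04751506]
[0.48421008 0.18509876 0.12494384]
```

View pics/crop3.png

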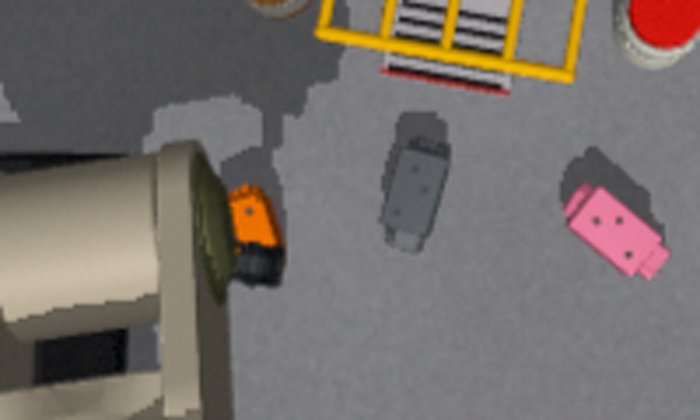

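Emit:
servo_tool(steps=[{"tx": 0.8, "ty": -3, "tz": 0, "yaw": -1.66, "claw": 8.5}, {"tx": 0.8, "ty": -3, "tz": 0, "yaw": -1.66, "claw": 8.5}, {"tx": 0.8, "ty": -3, "tz": 0, "yaw": -1.66, "claw": 8.5}, {"tx": 0.8, "ty": -3, "tz": 0, "yaw": -1.66, "claw": 8.5}, {"tx": 0.8, "ty": -3, "tz": 0, "yaw": -1.66, "claw": 8.5}, {"tx": 0, "ty": 0, "tz": 0, "yaw": 0, "claw": 8.5}, {"tx": 0, "ty": 0, "tz": -4, "yaw": 0, "claw": 8.5}, {"tx": 0, "ty": 0, "tz": -3.6, "yaw": 0, "claw": 8.5}, {"tx": 0, "ty": 0, "tz": -2.2, "yaw": 0, "claw": 8.5}, {"tx": 0, "ty": 0, "tz": 0, "yaw": 0, "claw": 3}, {"tx": 0, "ty": 0, "tz": 0, "yaw": 0, "claw": 3}, {"tx": 0, "ty": 0, "tz": 0, "yaw": 0, "claw": 3}, {"tx": 0, "ty": 0, "tz": 0, "yaw": 0, "claw": 3}, {"tx": 0, "ty": 0, "tz": 0, "yaw": 0, "claw": 3}, {"tx": 0, "ty": 0, "tz": 0, "yaw": 0, "claw": 3}])

```text
time_s: 12.5
position: [0.5253, 0.0354, 0.0289]
tool_rot: [[-0.956, 0.293, 0.003], [0.293, 0.956, -0.0], [-0.003, 0.0, -1.0]]
ft_force: [-0.9, 0.3, 6.7]
grip_width: 0.0353
gripper_force: 60.8
```

Emit:
servo_tool(steps=[{"tx": 0, "ty": 0, "tz": 2, "yaw": 0, "claw": 3}, {"tx": 0, "ty": 0, "tz": 4, "yaw": 0, "claw": 3}, {"tx": 0, "ty": 0, "tz": 4, "yaw": 0, "claw": 3}, {"tx": -0.22, "ty": 3.44, "tz": 0, "yaw": 1.8, "claw": 3}, {"tx": -0.22, "ty": 3.44, "tz": 0, "yaw": 1.8, "claw": 3}, {"tx": -0.22, "ty": 3.44, "tz": 0, "yaw": 1.8, "claw": 3}, {"tx": -0.22, "ty": 3.44, "tz": 0, "yaw": 1.8, "claw": 3}, {"tx": -0.22, "ty": 3.44, "tz": 0, "yaw": 1.8, "claw": 3}, {"tx": -0.22, "ty": 3.44, "tz": 0, "yaw": 1.8, "claw": 3}, {"tx": -0.22, "ty": 3.44, "tz": 0, "yaw": 1.8, "claw": 3}, {"tx": -0.22, "ty": 3.44, "tz": 0, "yaw": 1.8, "claw": 3}, {"tx": -0.22, "ty": 3.44, "tz": 0, "yaw": 1.8, "claw": 3}, {"tx": 0, "ty": 0, "tz": 0, "yaw": 0, "claw": 3}, {"tx": 0, "ty": 0, "tz": -4, "yaw": 0, "claw": 3}, {"tx": 0, "ty": 0, "tz": -3, "yaw": 0, "claw": 3}, {"tx": 0, "ty": 0, "tz": -1.5, "yaw": 0, "claw": 3}, {"tx": 0, "ty": 0, "tz": -0.8, "yaw": 0, "claw": 3}, {"tx": 0, "ty": 0, "tz": 0, "yaw": 0, "claw": 3}])

```text
time_s: 14.3
position: [0.5049, 0.3446, 0.0345]
tool_rot: [[-1.0, 0.015, -0.0], [0.015, 1.0, -0.0], [0.0, -0.0, -1.0]]
ft_force: [-0.1, 0.1, -2.3]
grip_width: 0.0356
gripper_force: 60.6
```

Emit:
servo_tool(steps=[{"tx": 0, "ty": 0, "tz": 0, "yaw": 0, "claw": 8.5}, {"tx": 0, "ty": 0, "tz": 0, "yaw": 0, "claw": 8.5}, {"tx": 0, "ty": 0, "tz": 0, "yaw": 0, "claw": 8.5}, {"tx": 0, "ty": 0, "tz": 0, "yaw": 0, "claw": 8.5}, {"tx": 0, "ty": 0, "tz": 4, "yaw": 0, "claw": 8.5}, {"tx": 0, "ty": 0, "tz": 4.5, "yaw": 0, "claw": 8.5}, {"tx": 0, "ty": 0, "tz": 4.5, "yaw": 0, "claw": 8.5}, {"tx": -2.5, "ty": -3, "tz": 2, "yaw": 0, "claw": 8.5}, {"tx": -2.5, "ty": -3, "tz": 0, "yaw": 0, "claw": 8.5}, {"tx": -2.5, "ty": -3, "tz": 0, "yaw": 0, "claw": 8.5}, {"tx": -2.5, "ty": -3, "tz": 0, "yaw": 0, "claw": 8.5}, {"tx": -2.5, "ty": -3, "tz": 0, "yaw": 0, "claw": 8.5}, {"tx": 0, "ty": -3, "tz": 0, "yaw": 0, "claw": 8.5}, {"tx": 0, "ty": -3, "tz": 0, "yaw": 0, "claw": 8.5}, {"tx": 0, "ty": 0, "tz": 0, "yaw": 0, "claw": 8.5}])

```text
time_s: 15.8
position: [0.3797, 0.1329, 0.1847]
tool_rot: [[-1.0, 0.018, 0.001], [0.018, 1.0, -0.001], [-0.001, -0.001, -1.0]]
ft_force: [-0.4, -0.0, 0.4]
grip_width: 0.0852
gripper_force: 0.0
```

Run:
```python
from h import *
im,w=cloud('top')
save('crop4.png',cv2.resize(im[140:360,140:410],None,fx=2.7,fy=2.7,interpolation=cv2.INTER_CUBIC))
X,Y,Z=w[...,0],w[...,1],w[...,2]
for n,m in(('front',(X>.375)&(X<.457)),('wedge',(X>.459)&(X<.545))):
    p=w[m&(Y>.27)&(Y<.42)&(Z>.015)&(Z<.07)];r=cv2.minAreaRect((p[:,:2]*1000).astype(np.float32));print(n,len(p),r,np.percentile(p[:,2],[2,50,98]))
H,S,V=cv2.split(cv2.cvtColor(im,cv2.COLOR_RGB2HSV))
v,u=np.mgrid[:480,:640]
m=((H>170)|(H<6))&(S>110)&(u>300)&(u<360)&(v>235)&(v<262); p=w[m]; print('red',len(p)); print(np.round(p[::6],4))
q=env.observe();print(q['position'],q['q'])
```

```text
front 456 ((418.31231689453125, 343.4503173828125), (39.633216857910156, 61.009925842285156), 89.05496978759766) [0.01773915 0.05256734 0.05822003]
wedge 516 ((504.3665771484375, 343.535400390625), (38.03147888183594, 77.49610137939453), 88.91166687011719) [0.01724029 0.04575486 0.05128804]
red 70
[[ 6.089e-01  5.470e-02  7.820e-02]
 [ 6.068e-01  4.520e-02  7.420e-02]
 [ 6.039e-01  4.500e-02  7.870e-02]
 [ 6.038e-01  3.060e-02  7.770e-02]
 [ 6.015e-01  3.070e-02  7.650e-02]
 [ 6.013e-01  1.620e-02  7.720e-02]
 [ 5.992e-01  1.630e-02  7.370e-02]
 [ 5.988e-01  1.800e-03  7.600e-02]
 [ 5.962e-01 -6.000e-04  7.740e-02]
 [ 5.958e-01 -1.500e-02  7.900e-02]
 [ 5.936e-01 -1.500e-02  7.720e-02]
 [ 5.913e-01 -2.220e-02  7.530e-02]]
[0.37985348 0.13405199 0.1846982 ] [ 2.47847221e+00  1.11698567e+01  1.02225963e+02  5.18330657e-05
  6.65585675e+01 -8.65190706e+01]
```

View pics/crop4.png

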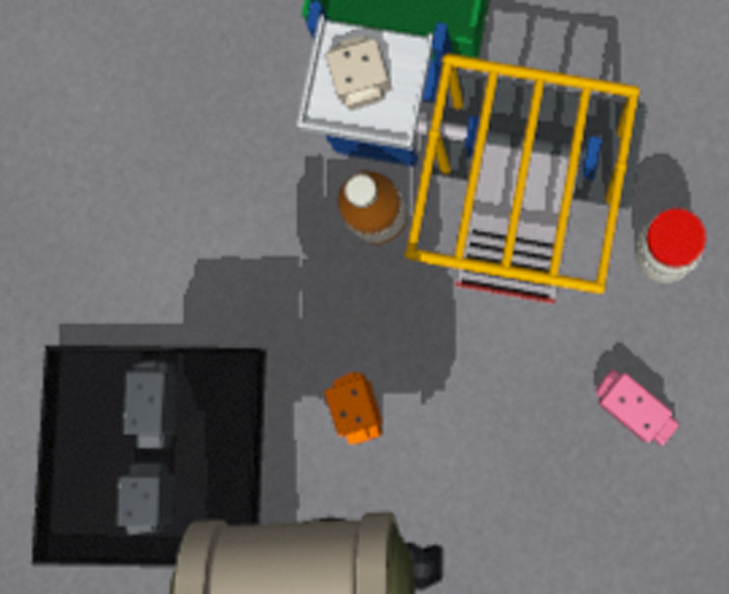

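Emit:
servo_tool(steps=[{"tx": 1, "ty": -0.85, "tz": 0, "yaw": -7.7, "claw": 8.54}, {"tx": 1, "ty": -0.85, "tz": 0, "yaw": -7.7, "claw": 8.54}, {"tx": 1, "ty": -0.85, "tz": 0, "yaw": -7.7, "claw": 8.54}, {"tx": 1, "ty": -0.85, "tz": 0, "yaw": -7.7, "claw": 8.54}, {"tx": 1, "ty": -0.85, "tz": 0, "yaw": -7.7, "claw": 8.54}, {"tx": 1, "ty": -0.85, "tz": 0, "yaw": -7.7, "claw": 8.54}, {"tx": 1, "ty": -0.85, "tz": 0, "yaw": -7.7, "claw": 8.54}, {"tx": 1, "ty": -0.85, "tz": 0, "yaw": -7.7, "claw": 8.54}, {"tx": 1, "ty": -0.85, "tz": 0, "yaw": -7.7, "claw": 8.54}, {"tx": 1, "ty": -0.85, "tz": 0, "yaw": -7.7, "claw": 8.54}, {"tx": 1, "ty": -0.85, "tz": 0, "yaw": -7.7, "claw": 8.54}, {"tx": 1, "ty": -0.85, "tz": 0, "yaw": -7.7, "claw": 8.54}, {"tx": 0, "ty": 0, "tz": 0, "yaw": -7.7, "claw": 8.54}, {"tx": 0, "ty": 0, "tz": -4, "yaw": 0, "claw": 8.54}, {"tx": 0, "ty": 0, "tz": -4, "yaw": 0, "claw": 8.54}, {"tx": 0, "ty": 0, "tz": 0, "yaw": 0, "claw": 8.54}, {"tx": 0, "ty": 0, "tz": 0, "yaw": 0, "claw": 8.54}])

```text
time_s: 17.55
position: [0.5002, 0.0336, 0.105]
tool_rot: [[0.189, 0.982, -0.0], [0.982, -0.189, 0.0], [0.0, -0.0, -1.0]]
ft_force: [-0.2, 0.2, -0.2]
grip_width: 0.0855
gripper_force: 0.0
```

Run:
```python
from h import *
im,w=cloud('scene')
save('crop5.png',cv2.resize(im[130:330,230:470],None,fx=3,fy=3,interpolation=cv2.INTER_CUBIC))
q=env.observe();print(q['position'],env.tcp_to_tips)
```

```text
[0.50071774 0.03340401 0.10582716] 0.019
```

View pics/crop5.png

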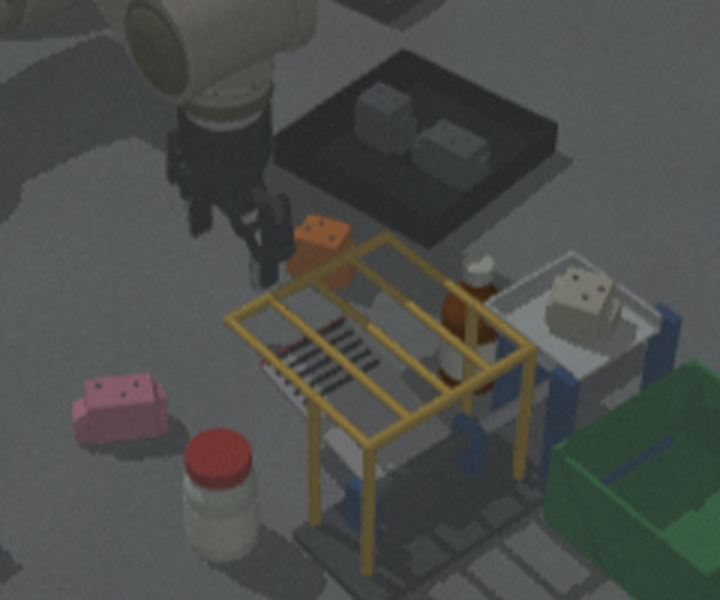

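Run:
```python
from h import *
q=env.observe();P=np.array(q['position']);c,s=.9813,-.1925
for n in('scene','top'):
    im,w=cloud(n); d=w-P
    a=d[...,0]*c+d[...,1]*s; b=-d[...,0]*s+d[...,1]*c; z=d[...,2]
    for z0 in np.arange(-.03,.2,.01):
        m=(z>=z0)&(z<z0+.01)&(abs(a)<.09)&(abs(b)<.06)
        if m.sum()>3: print(n,round(z0,3),m.sum(),np.round([np.percentile(a[m],98),a[m].max()],3))
```

```text
top 0.04 23 [0.074 0.074]
top 0.07 5 [0.07 0.07]
top 0.08 24 [0.069 0.069]
top 0.09 160 [0.067 0.068]
top 0.1 4 [0.065 0.065]
```

Emit:
servo_tool(steps=[{"tx": 0, "ty": 0, "tz": 5, "yaw": 7.7, "claw": 0}, {"tx": 0, "ty": 0, "tz": 5, "yaw": 7.7, "claw": 0}, {"tx": 0, "ty": 0, "tz": 5, "yaw": 7.7, "claw": 0}, {"tx": 0, "ty": 0, "tz": 5, "yaw": 7.7, "claw": 0}, {"tx": 0, "ty": 0, "tz": 5, "yaw": 7.7, "claw": 0}, {"tx": 2, "ty": 0, "tz": 0, "yaw": 7.7, "claw": 0}, {"tx": 4, "ty": 0, "tz": 0, "yaw": 7.7, "claw": 0}, {"tx": 5, "ty": 0, "tz": 0, "yaw": 7.7, "claw": 0}, {"tx": 5, "ty": 0, "tz": 0, "yaw": 7.7, "claw": 0}, {"tx": 5, "ty": 0, "tz": 0, "yaw": 7.7, "claw": 0}, {"tx": 5, "ty": 0, "tz": 0, "yaw": 7.7, "claw": 0}, {"tx": 4, "ty": 0, "tz": 0, "yaw": 5.3, "claw": 0}, {"tx": 0, "ty": 0, "tz": 0, "yaw": 0, "claw": 0}])

```text
time_s: 19.0
position: [0.7649, 0.0316, 0.334]
tool_rot: [[-0.976, 0.216, 0.009], [0.216, 0.976, 0.002], [-0.008, 0.004, -1.0]]
ft_force: [-0.3, -1.2, -0.7]
grip_width: 0.0001
gripper_force: 0.0
```

```bash
python3 -c "
from h import *
q=env.observe();print(q['position'],q['q'],q['tool_rot'])"
```

```text
[0.76487433 0.03162956 0.33395759] [ -6.51615846  47.81939386  12.90477699   0.1989727  118.80176823
 -83.97232341] [[-0.97646097  0.21552411  0.00856316]
 [ 0.21554897  0.97649081  0.00208481]
 [-0.00791252  0.00388151 -0.99996116]]
```

Emit:
servo_tool(steps=[{"tx": 5, "ty": 0, "tz": 0, "yaw": 0, "claw": 0}, {"tx": 5, "ty": 0, "tz": 0, "yaw": 0, "claw": 0}, {"tx": 5, "ty": 0, "tz": 0, "yaw": 0, "claw": 0}, {"tx": 0, "ty": 0, "tz": 0, "yaw": 0, "claw": 0}])

```text
time_s: 19.4
position: [0.8109, 0.0278, 0.2853]
tool_rot: [[-0.972, 0.218, 0.088], [0.219, 0.976, 0.004], [-0.085, 0.023, -0.996]]
ft_force: [0.5, 1.2, 1.0]
grip_width: -0.0003
gripper_force: 0.0
```

```bash
python3 -c "
from h import *
q=env.observe();print(q['position'],q['q'],q['tool_rot'])"
```

```text
[0.81089404 0.02784492 0.28525576] [ -6.59094637  51.58008233  12.77529111   0.83071748 110.66039487
 -83.63820068] [[-0.97208173  0.21758763  0.08782218]
 [ 0.21873213  0.97577863  0.00350878]
 [-0.08493154  0.02262036 -0.99612999]]
```

Emit:
servo_tool(steps=[{"tx": 5, "ty": 0, "tz": 2, "yaw": 0, "claw": 0}, {"tx": 5, "ty": 0, "tz": 2, "yaw": 0, "claw": 0}, {"tx": 5, "ty": 0, "tz": 2, "yaw": 0, "claw": 0}, {"tx": 5, "ty": 0, "tz": 2, "yaw": 0, "claw": 0}, {"tx": 0, "ty": 0, "tz": 0, "yaw": 0, "claw": 0}])

```text
time_s: 19.9
position: [0.8408, 0.023, 0.2831]
tool_rot: [[-0.957, 0.212, 0.199], [0.217, 0.976, 0.007], [-0.193, 0.05, -0.98]]
ft_force: [-0.9, 0.0, 0.0]
grip_width: 0.0001
gripper_force: 0.0
```

```bash
python3 -c "
from h import *
q=env.observe();print(q['position'],q['q'],q['tool_rot'])"
```

```text
[0.8408169  0.02299612 0.2830504 ] [ -6.96934104  52.06321292  12.69077722   1.81893    103.87199943
 -83.83407501] [[-0.95677197  0.21182988  0.19928747]
 [ 0.21748795  0.97604012  0.00668342]
 [-0.19309682  0.04973713 -0.97991828]]
```

Emit:
servo_tool(steps=[{"tx": 5, "ty": 0, "tz": 2.5, "yaw": 0, "claw": 0}, {"tx": 5, "ty": 0, "tz": 2.5, "yaw": 0, "claw": 0}, {"tx": 5, "ty": 0, "tz": 2.5, "yaw": 0, "claw": 0}, {"tx": 5, "ty": 0, "tz": 2.5, "yaw": 0, "claw": 0}, {"tx": 5, "ty": 0, "tz": 2.5, "yaw": 0, "claw": 0}, {"tx": 5, "ty": 0, "tz": 2.5, "yaw": 0, "claw": 0}, {"tx": 0, "ty": 0, "tz": 0, "yaw": 0, "claw": 0}])

```text
time_s: 20.6
position: [0.876, 0.0179, 0.3018]
tool_rot: [[-0.911, 0.2, 0.362], [0.219, 0.976, 0.011], [-0.351, 0.089, -0.932]]
ft_force: [0.4, 0.1, -0.5]
grip_width: -0.0002
gripper_force: 0.0
```

```bash
python3 -c "
from h import *
q=env.observe();print(q['position'],q['q'],q['tool_rot'])"
```

```text
[0.8759834  0.01787893 0.3018296 ] [ -7.44072331  51.50474193  12.72756163   3.29696102  94.78542192
 -84.03533582] [[-0.91051683  0.20019544  0.36177463]
 [ 0.21872536  0.97572943  0.01054947]
 [-0.3508822   0.08873476 -0.93220589]]
```

Emit:
servo_tool(steps=[{"tx": 5, "ty": -0.5, "tz": 2.5, "yaw": -2, "claw": 0}, {"tx": 5, "ty": -0.5, "tz": 2.5, "yaw": -2, "claw": 0}, {"tx": 5, "ty": -0.5, "tz": 2.5, "yaw": -2, "claw": 0}, {"tx": 5, "ty": -0.5, "tz": 2.5, "yaw": -2, "claw": 0}, {"tx": 5, "ty": -0.5, "tz": 2.5, "yaw": -2, "claw": 0}, {"tx": 0, "ty": 0, "tz": 0, "yaw": 0, "claw": 0}])

```text
time_s: 21.2
position: [0.9058, -0.0072, 0.3166]
tool_rot: [[-0.801, 0.348, 0.487], [0.367, 0.928, -0.06], [-0.473, 0.13, -0.871]]
ft_force: [0.1, -0.0, -0.6]
grip_width: 0.0001
gripper_force: 0.0
```

```bash
python3 -c "
from h import *
q=env.observe();print(q['position'],q['q'],q['tool_rot'])"
```

```text
[ 0.90576553 -0.00720705  0.31655613] [ -8.03345836  51.48498426  12.73194224   0.46832877  86.41684726
 -75.4623208 ] [[-0.80105807  0.34846194  0.48670344]
 [ 0.36705371  0.92823328 -0.0604529 ]
 [-0.47283987  0.13022002 -0.87147301]]
```

Emit:
servo_tool(steps=[{"tx": -3, "ty": 0, "tz": 0, "yaw": 0, "claw": 0}, {"tx": -3, "ty": 0, "tz": 0, "yaw": 7.8, "claw": 0}, {"tx": -3, "ty": 0, "tz": 0, "yaw": 7.8, "claw": 0}, {"tx": -2, "ty": 0, "tz": 0, "yaw": 7.8, "claw": 0}, {"tx": 0, "ty": 0, "tz": 0, "yaw": 7.8, "claw": 0}, {"tx": 0, "ty": 0, "tz": 0, "yaw": 7.8, "claw": 0}, {"tx": 0, "ty": 0, "tz": 0, "yaw": 7.8, "claw": 0}, {"tx": 0, "ty": 0, "tz": 0, "yaw": 7.8, "claw": 0}, {"tx": 0, "ty": 0, "tz": 0, "yaw": 7.8, "claw": 0}, {"tx": 0, "ty": 0, "tz": 0, "yaw": 7.8, "claw": 0}, {"tx": 0, "ty": 0, "tz": 0, "yaw": 0, "claw": 0}])

```text
time_s: 22.3
position: [0.7961, -0.0077, 0.3151]
tool_rot: [[-0.616, -0.756, 0.22], [-0.631, 0.641, 0.437], [-0.471, 0.131, -0.872]]
ft_force: [0.7, 0.2, -0.2]
grip_width: 0.0
gripper_force: 0.0
```

```bash
cat > st.py <<'E'
from h import *
q=env.observe();R=np.array(q['tool_rot']);z=R[:,2];x=R[:,0]
az=np.degrees(np.arctan2(z[1],z[0]));t=np.degrees(np.arccos(-z[2]));roll=np.degrees(np.arcsin(R[2,1]/np.sin(np.radians(t))))
print(q['time_s'],np.round(q['position'],4),np.round(q['q'],1),'tilt',t,'az',az,'roll',roll,'F',np.round(q['ft_force'],1))
E
python3 st.py
```

```text
22.3 [ 0.7961 -0.0077  0.3151] [ -17.5   44.7   27.3   29.5  101.4 -147.7] tilt 29.27283042288868 az 63.3265861003191 roll 15.49717748412817 F [ 0.7  0.2 -0.2]
```

Emit:
servo_tool(steps=[{"tx": 4, "ty": 0, "tz": 0, "yaw": 0, "claw": 0}, {"tx": 4, "ty": 0, "tz": 2, "yaw": 0, "claw": 0}, {"tx": 5, "ty": 0, "tz": 2.5, "yaw": 0, "claw": 0}, {"tx": 5, "ty": 0, "tz": 2.5, "yaw": 0, "claw": 0}, {"tx": 5, "ty": 0, "tz": 2.5, "yaw": 0, "claw": 0}, {"tx": 5, "ty": 0, "tz": 2.5, "yaw": 0, "claw": 0}, {"tx": 0, "ty": 0, "tz": 0, "yaw": 0, "claw": 0}])

```text
time_s: 23.0
position: [0.8651, 0.017, 0.335]
tool_rot: [[-0.586, -0.729, 0.354], [-0.589, 0.683, 0.432], [-0.557, 0.045, -0.829]]
ft_force: [-0.9, -0.1, 0.1]
grip_width: -0.0002
gripper_force: 0.0
```

```bash
python3 st.py
```

```text
23.0 [0.8651 0.017  0.335 ] [ -14.9   50.8   12.8   31.    99.3 -141.1] tilt 33.96103308668771 az 50.69188409558509 roll 4.618748660244865 F [-0.9 -0.1  0.1]
```

Emit:
servo_tool(steps=[{"tx": 5, "ty": 0, "tz": 2.5, "yaw": 0, "claw": 0}, {"tx": 5, "ty": 0, "tz": 2.5, "yaw": 0, "claw": 0}, {"tx": -4, "ty": 0, "tz": 0, "yaw": 0, "claw": 0}, {"tx": -4, "ty": 0, "tz": 0, "yaw": -7, "claw": 0}, {"tx": -4, "ty": 0, "tz": 0, "yaw": -7, "claw": 0}, {"tx": -4, "ty": 0, "tz": 0, "yaw": -7, "claw": 0}, {"tx": -4, "ty": 0, "tz": 0, "yaw": -7, "claw": 0}, {"tx": -4, "ty": 0, "tz": 0, "yaw": -7, "claw": 0}, {"tx": -4, "ty": 0, "tz": 0, "yaw": -7, "claw": 0}, {"tx": -4, "ty": 0, "tz": 0, "yaw": -7, "claw": 0}, {"tx": -4, "ty": 0, "tz": 0, "yaw": -7, "claw": 0}, {"tx": -2, "ty": 0, "tz": 0, "yaw": 0, "claw": 0}, {"tx": 0, "ty": 0, "tz": 0, "yaw": 0, "claw": 0}])

```text
time_s: 24.3
position: [0.5101, 0.0242, 0.3405]
tool_rot: [[-0.794, 0.162, 0.586], [0.141, 0.987, -0.082], [-0.592, 0.017, -0.806]]
ft_force: [-0.6, -0.0, 0.4]
grip_width: 0.0002
gripper_force: 0.0
```

```bash
python3 st.py
```

```text
24.3 [0.5101 0.0242 0.3405] [-11.6   1.5  93.7   2.8  48.6 -93.1] tilt 36.28192480571263 az -8.00131946019872 roll 1.6411463186036765 F [-0.6 -0.   0.4]
```

Emit:
servo_tool(steps=[{"tx": 0.5, "ty": 0, "tz": -4.5, "yaw": -3, "claw": 0}, {"tx": 0.5, "ty": 0, "tz": -4.5, "yaw": 0, "claw": 0}, {"tx": 0.5, "ty": 0, "tz": -4.5, "yaw": 0, "claw": 0}, {"tx": 0.5, "ty": 0.1, "tz": -4.5, "yaw": 0, "claw": 0}, {"tx": 0.4, "ty": 0, "tz": -4, "yaw": 0, "claw": 0}, {"tx": 0, "ty": 0, "tz": -0.8, "yaw": 0, "claw": 0}, {"tx": 0, "ty": 0, "tz": 0, "yaw": 0, "claw": 0}])

```text
time_s: 25.0
position: [0.5394, 0.0245, 0.1146]
tool_rot: [[-0.788, 0.214, 0.577], [0.183, 0.977, -0.113], [-0.587, 0.017, -0.809]]
ft_force: [0.8, -0.1, 1.3]
grip_width: 0.0001
gripper_force: 0.0
```

```bash
python3 st.py
```

```text
25.0 [0.5394 0.0245 0.1146] [ -9.6  22.7 111.4  -5.1  10.  -82.2] tilt 35.98019624656352 az -11.068249449343034 roll 1.62513604282622 F [ 0.8 -0.1  1.3]
```

Emit:
servo_tool(steps=[{"tx": 1.5, "ty": -0.3, "tz": 0, "yaw": 0, "claw": 0}, {"tx": 1.5, "ty": -0.3, "tz": -0.2, "yaw": 0, "claw": 0}, {"tx": 1.5, "ty": -0.3, "tz": -0.2, "yaw": 0, "claw": 0}, {"tx": 0.9, "ty": -0.2, "tz": 0, "yaw": 0, "claw": 0}, {"tx": 0, "ty": 0, "tz": 0, "yaw": 0, "claw": 0}])

```text
time_s: 25.5
position: [0.5937, 0.0134, 0.1124]
tool_rot: [[-0.787, 0.214, 0.579], [0.183, 0.977, -0.113], [-0.59, 0.017, -0.807]]
ft_force: [-0.3, -0.7, 0.6]
grip_width: -0.0002
gripper_force: 0.0
```

```bash
python3 st.py
```

```text
25.5 [0.5937 0.0134 0.1124] [ -9.8  26.6 103.6  -3.1  13.6 -84.3] tilt 36.15241104025622 az -11.0661677588416 roll 1.635620996979333 F [-0.3 -0.7  0.6]
```

Emit:
servo_tool(steps=[{"tx": 0.2, "ty": 0, "tz": -0.8, "yaw": 0, "claw": 0}, {"tx": 0.1, "ty": 0, "tz": -0.8, "yaw": 0, "claw": 0}, {"tx": 0.1, "ty": 0, "tz": -0.8, "yaw": 0, "claw": 0}, {"tx": 0.1, "ty": 0, "tz": -0.6, "yaw": 0, "claw": 0}, {"tx": 0, "ty": 0, "tz": 0, "yaw": 0, "claw": 0}])

```text
time_s: 26.0
position: [0.5976, 0.0142, 0.0813]
tool_rot: [[-0.792, 0.215, 0.571], [0.184, 0.977, -0.112], [-0.582, 0.016, -0.813]]
ft_force: [-3.9, -0.0, 7.4]
grip_width: 0.0
gripper_force: 3.4
```

```bash
python3 st.py
```

```text
26.0 [0.5976 0.0142 0.0813] [ -9.6  30.2 104.3  -5.   10.  -82.3] tilt 35.59703607225051 az -11.115475684963636 roll 1.571635541037745 F [-3.9 -0.   7.4]
```

Emit:
servo_tool(steps=[{"tx": 0.1, "ty": 0, "tz": -0.6, "yaw": 0, "claw": 0}, {"tx": 0.1, "ty": 0, "tz": -0.6, "yaw": 0, "claw": 0}, {"tx": 0.1, "ty": 0, "tz": -0.5, "yaw": 0, "claw": 0}, {"tx": 0.1, "ty": 0, "tz": -0.5, "yaw": 0, "claw": 0}, {"tx": 0, "ty": 0, "tz": 0, "yaw": 0, "claw": 0}])

```text
time_s: 26.5
position: [0.6066, 0.0151, 0.0673]
tool_rot: [[-0.8, 0.216, 0.56], [0.185, 0.976, -0.112], [-0.571, 0.014, -0.821]]
ft_force: [-5.0, -0.4, 7.9]
grip_width: -0.0001
gripper_force: 4.1
```

```bash
python3 st.py
```

```text
26.5 [0.6066 0.0151 0.0673] [ -9.3  32.2 103.1  -6.8  10.  -80.2] tilt 34.86105070092834 az -11.337173319118312 roll 1.3845326401326559 F [-5.  -0.4  7.9]
```

Emit:
servo_tool(steps=[{"tx": -0.2, "ty": 0, "tz": -0.7, "yaw": 0, "claw": 0}, {"tx": -0.2, "ty": 0, "tz": -0.7, "yaw": 0, "claw": 0}, {"tx": -0.2, "ty": 0, "tz": -0.5, "yaw": 0, "claw": 0}, {"tx": 0, "ty": 0, "tz": 0, "yaw": 0, "claw": 0}])

```text
time_s: 26.9
position: [0.6072, 0.0156, 0.0577]
tool_rot: [[-0.807, 0.218, 0.549], [0.187, 0.976, -0.114], [-0.56, 0.011, -0.828]]
ft_force: [-3.1, -5.3, 9.2]
grip_width: 0.0002
gripper_force: 4.5
```

```bash
python3 st.py
```

```text
26.9 [0.6072 0.0156 0.0577] [ -9.1  33.2 102.8  -8.4  10.  -78.4] tilt 34.08545780066563 az -11.701435790694845 roll 1.1024280883303383 F [-3.1 -5.3  9.2]
```

Emit:
servo_tool(steps=[{"tx": -0.2, "ty": 0, "tz": -0.7, "yaw": 0, "claw": 0}, {"tx": -0.2, "ty": 0, "tz": -0.7, "yaw": 0, "claw": 0}, {"tx": -0.1, "ty": 0, "tz": -0.5, "yaw": 0, "claw": 0}, {"tx": 0, "ty": 0, "tz": 0, "yaw": 0, "claw": 0}])

```text
time_s: 27.3
position: [0.6085, 0.0166, 0.0476]
tool_rot: [[-0.814, 0.221, 0.537], [0.188, 0.975, -0.115], [-0.549, 0.008, -0.836]]
ft_force: [-3.3, -7.2, 12.7]
grip_width: -0.0001
gripper_force: 6.3
```

```bash
python3 st.py
```

```text
27.3 [0.6085 0.0166 0.0476] [ -8.9  34.4 102.5 -10.2  10.  -76.4] tilt 33.3269479033324 az -12.077932327372865 roll 0.801108413812766 F [-3.3 -7.2 12.7]
```

Emit:
servo_tool(steps=[{"tx": -0.1, "ty": 0, "tz": -0.4, "yaw": 0, "claw": 0}, {"tx": -0.1, "ty": 0, "tz": -0.3, "yaw": 0, "claw": 0}, {"tx": 0, "ty": 0, "tz": 0, "yaw": 0, "claw": 0}])

```text
time_s: 27.6
position: [0.6089, 0.0167, 0.0462]
tool_rot: [[-0.815, 0.221, 0.536], [0.189, 0.975, -0.116], [-0.548, 0.006, -0.836]]
ft_force: [-17.4, -10.1, 36.9]
grip_width: 0.0
gripper_force: 19.4
```

```bash
python3 st.py
python3 - <<'E'
from h import *
im,w=cloud('scene')
save('crop6.png',cv2.resize(im[130:330,230:530],None,fx=2.6,fy=2.6,interpolation=cv2.INTER_CUBIC))
E
```

```text
27.6 [0.6089 0.0167 0.0462] [ -8.8  34.6 102.4 -11.   10.  -75.7] tilt 33.254414892742105 az -12.242442950369567 roll 0.6582069069466917 F [-17.4 -10.1  36.9]
```

View pics/crop6.png

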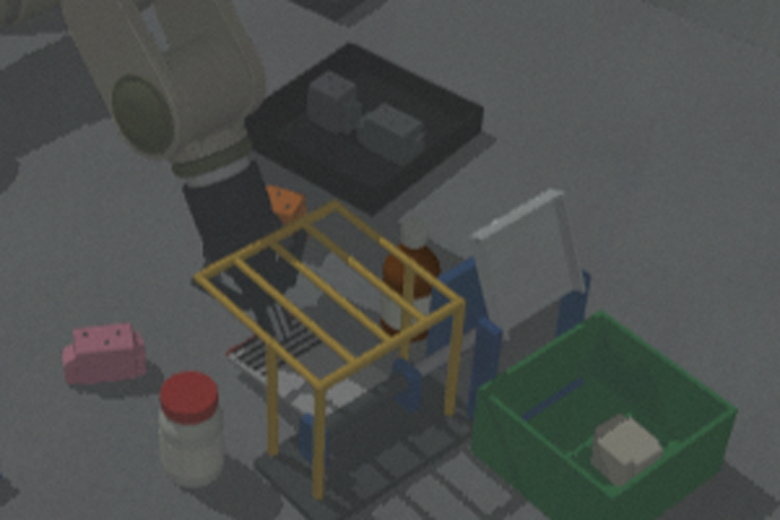

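Emit:
servo_tool(steps=[{"tx": 0, "ty": 0, "tz": 0, "yaw": 0, "claw": 0}, {"tx": 0, "ty": 0, "tz": 0, "yaw": 0, "claw": 0}, {"tx": 0, "ty": 0, "tz": 0, "yaw": 0, "claw": 0}, {"tx": -0.2, "ty": 0, "tz": 1, "yaw": 0, "claw": 0}, {"tx": -0.2, "ty": 0, "tz": 1, "yaw": 0, "claw": 0}, {"tx": -0.3, "ty": 0, "tz": 1, "yaw": 0, "claw": 0}, {"tx": -0.3, "ty": 0, "tz": 1, "yaw": 0, "claw": 0}, {"tx": -0.3, "ty": 0, "tz": 1, "yaw": 0, "claw": 0}, {"tx": -0.3, "ty": 0, "tz": 0.8, "yaw": 0, "claw": 0}, {"tx": 0, "ty": 0, "tz": 0.3, "yaw": 0, "claw": 0}])

```text
time_s: 28.65
position: [0.5907, 0.0182, 0.1033]
tool_rot: [[-0.82, 0.221, 0.528], [0.189, 0.975, -0.114], [-0.54, 0.007, -0.842]]
ft_force: [-1.1, -0.2, -1.3]
grip_width: -0.0004
gripper_force: 0.0
```

```bash
python3 st.py
```

```text
28.65 [0.5907 0.0182 0.1033] [ -9.   27.4 102.2  -5.6  17.8 -81.3] tilt 32.698965416682746 az -12.18252352760384 roll 0.6924557445486398 F [-1.1 -0.2 -1.3]
```

Free of the pedal; now back out along the station's -x and up.

Emit:
servo_tool(steps=[{"tx": -1.5, "ty": 0.3, "tz": 0.3, "yaw": 0, "claw": 0}, {"tx": -3, "ty": 0.6, "tz": 0.2, "yaw": 0, "claw": 0}, {"tx": -3, "ty": 0.6, "tz": 0.5, "yaw": 0, "claw": 0}, {"tx": -3, "ty": 0.5, "tz": 2, "yaw": 0, "claw": 0}, {"tx": -2, "ty": 0, "tz": 4, "yaw": 0, "claw": 0}, {"tx": 0, "ty": 0, "tz": 4.5, "yaw": 0, "claw": 0}, {"tx": 0, "ty": 0, "tz": 4.5, "yaw": 0, "claw": 0}, {"tx": 0, "ty": 0, "tz": 0, "yaw": 0, "claw": 0}, {"tx": 0, "ty": 0, "tz": 0, "yaw": 0, "claw": 0}, {"tx": 0, "ty": 0, "tz": 0, "yaw": 0, "claw": 0}])

```text
time_s: 29.65
position: [0.4661, 0.0381, 0.2615]
tool_rot: [[-0.821, 0.221, 0.527], [0.19, 0.975, -0.114], [-0.539, 0.006, -0.842]]
ft_force: [-0.3, 0.5, 0.4]
grip_width: -0.0
gripper_force: 0.0
```

```bash
python3 st.py
python3 - <<'E'
from h import *
im,w=cloud('top')
save('crop7.png',cv2.resize(im[70:360,140:410],None,fx=2,fy=2,interpolation=cv2.INTER_CUBIC))
E
```

```text
29.65 [0.4661 0.0381 0.2615] [ -9.    2.4 105.2  -2.7  39.9 -84.5] tilt 32.60288171408313 az -12.19234194007737 roll 0.6820400337724023 F [-0.3  0.5  0.4]
```

View pics/crop7.png

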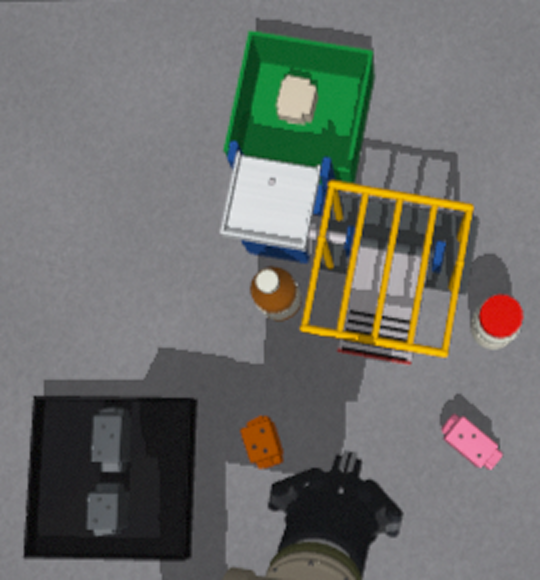

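The piece is in the bin (296,98), the pan is level (270,198) and the pedal up (375,350). Both lumps are in the tray (105,440 and 100,510), and the bystanders have not moved.

```bash
python3 -c "
from rig import env
print(env.close_job())"
```

```text
the job is handed in; nothing more can be done
None
```

The job is handed in: both grey lumps are in the waste tray, the pedal was pressed to its stop and is back up, and the sound piece is in the green bin; the bottle, jar and blue tray were left alone. The hand-in returned no verdict.

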